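Put the mixed-up things back on their own outlined mats

ROBOT

A 6-joint arm with a two-finger parallel gripper is mounted at the origin on a cart in front of the work surface, level with it; the furniture and walls round the work are solid. World frame = base frame: x ahead of the robot, y to its left, z up, the work surface at z = 0. Lengths are in m, angles in rad, forces in N, time in s.
With the tool pointing down it reaches from about 0.35 to 0.775 m from the base axis. Payload 7.3 kg.
Tool frame: the origin (TCP) lies at the very end of the fingers, on their centre line; the grasp point (between the pads) lies arm.pinch_z behind it (arm.pinch_z is the distance from the TCP to the grasp point, in m); z points along the fingers, y is the line along which they close (so a half turn about z gives the same grasp; the last joint's range is limited). The gripper opens to 92 mm and grips with 3 to 60 N. Pads are 19 mm wide; open, the fingers measure 130 mm over their backs; the gripper's body (75 mm by 190 mm) begins 47 mm behind the grasp point.
Start: joints at [1.012, 0.342, 1.524, -0, 1.275, -0.146], TCP at [0.211, 0.481, 0.227] pointing down, gripper open.
Joint ranges: [-2.53, 2.53], [-0.77, 2.02], [0.04, 2.7], [-1, 4.14], [0.28, 2.66], [-3.11, 3.11]. Speed limits (rad/s): [2.57, 2.57, 3.14, 3.14, 3.14, 3.14].

INTERFACE

Orientations are given as [roll, pitch, yaw] about the fixed x, y, z axes, in that order (R = Rz(yaw) Ry(pitch) Rx(roll)).
In Python, from cell import arm, optics gives the robot as it stands.
- The arm moves only by the tool send_rows, never from a script. Its argument "deltas" is a list of rows, each a list of 7 numbers: the shift along the tool's x, y, z in mm, then the turn, a rotation vector about the tool's x, y, z in degrees, then the opening, from 0 (shut) to 1 (fully open). In form: [[tx, ty, tz, wx, wy, wz, grip], ...]. A call has 1 to 5 rows; each row is the pose to reach, as a shift and turn from the pose commanded when the call began, along the tool's axes at that moment; what a row does not reach only later rows make up. A row lasts 1/8 s, in which the tool goes at most 62.5 mm and 10.7 degrees, less where a joint would pass 70% of its speed; a pose out of reach is approached as far as the arm can. A call with a gripper value outside its range is refused whole. The fingers move at their own pace and stop on an object; "grip_force" is the grip in N (left out, the last holds). Time passes only in rows, so rows that repeat a pose let the fingers close. It gives the time, the measured TCP pose, the force, the opening and the grip force at its end, in the units of the state.
- arm.read_state(): the state, without advancing time (a new reading comes with each control period).
- optics.read_camera(name): name is "side" or "top"; returns the picture (420x560x3 uint8, red, green, blue); there is no depth.
- optics.get_calibration(name): a dict with "vfov" (degrees; the focal length in pixels is half the picture's height over the tangent of half this angle, whatever the lens; pixels are square), "cx", "cy" (the principal point, pixels), "R" (3x3) and "t" (3): a world point X has camera coordinates R X + t. Camera axes: x right, y down, z forward; pixel columns grow to the right and rows downward; lengths in m; the calibration is good to about 2 mm. A picture is of the moment at which its call begins. get_calibration takes no time and is no camera call.
- arm.hand_in(): hands the job in; it is judged then, once.
The state is a dict: "time": time; "joints": joint angles; "joint_vel": joint speeds; "tau": joint torques, N m; "eef_pos": TCP position; "tcp_rot": TCP orientation; "wrist_force": force on the tool from outside, world axes, zero at the start; "moment": the same for the moment, N m; "grip_width": finger opening in m; "finger_force": force on a finger pad.
Only numpy, scipy, OpenCV 4.12 (cv2) and the standard library are available. Lean on these libraries where they do the work, as an engineer would, in place of code of your own. Each camera call takes 0.05 s, during which the arm holds its last target. There are 200 camera calls.

TASK

The four things on the outlined mats at this weighing bench have been mixed up. Put each one back on the mat whose painted outline matches it - stapler, tape measure, jar and label roll - standing or lying as it does now, centred inside its outline and, if oblong, lengthways along it (either way round). The bare mat is free for parking a thing on the way; do not knock over the can with the red cap.

Things in the scene. Friction and masses are not known exactly. Their poses are not given: they have to be found in the camera images.
- stapler: Desk stapler lying on its base, 32 (x) x 124 (y, long) x 36 mm high. Origin: centre of its underside. Its arm is fixed shut and is 20 mm wide (x) from 24 to 36 mm above the underside (16 mm just below that), base plate 32 mm wide and 8 mm high; grasp across x at the middle of the length. 0.16 kg.
- tape_measure: Pocket tape measure standing on its edge, 36 (x, between the flat sides) x 74 (y) x 63 mm high. Origin: centre of its underside. Grasp across the flat sides (x, 34 mm). 0.22 kg.
- jar: Grey-white sample jar with white screw lid, standing; 46 mm diameter, 66 mm high with lid. Origin: centre of its underside, z up. Grasp round the body, 15 to 45 mm above the underside; the lid does not come off. 0.14 kg.
- label_roll: White roll of blank labels lying flat (hole up), 69 mm diameter, 50 mm high. Origin: centre of its underside, z up. Grasp across the outside. 0.12 kg.
- mat_stapler: The stapler's mat: white outline of a long narrow rectangle, 48 x 140 mm inside the line, long side along y, centred on the mat. Flat dark mat fixed to the worktop, 100 (x) x 156 (y) x 6 mm thick. Origin: centre of its underside, on the worktop; its top is 6 mm higher. x across, y along the mat, z up.
- mat_tape: The tape measure's mat: white outline of a short rectangle, 52 x 90 mm inside the line, long side along y, centred on the mat. Flat dark mat fixed to the worktop, 100 (x) x 156 (y) x 6 mm thick. Origin: centre of its underside, on the worktop; its top is 6 mm higher. x across, y along the mat, z up.
- mat_jar: The jar's mat: small white circle, 64 mm diameter inside the line, centred on the mat. Flat dark mat fixed to the worktop, 100 (x) x 156 (y) x 6 mm thick. Origin: centre of its underside, on the worktop; its top is 6 mm higher. x across, y along the mat, z up.
- mat_roll: The label roll's mat: large white circle, 85 mm diameter inside the line, centred on the mat. Flat dark mat fixed to the worktop, 100 (x) x 156 (y) x 6 mm thick. Origin: centre of its underside, on the worktop; its top is 6 mm higher. x across, y along the mat, z up.
- mat_bare: The bare mat without any outline: empty at the start, free for parking a thing on the way. Flat dark mat fixed to the worktop, 100 (x) x 156 (y) x 6 mm thick. Origin: centre of its underside, on the worktop; its top is 6 mm higher. x across, y along the mat, z up.
- tin: Bystander: metal can with red screw cap standing to the right of the work, 76 x 64 x 121 mm high. Origin: centre of its underside, z up.
Not all that is in view belongs to the job. There is more than one size of the tape_measure; the job needs the larger.

How it is judged:
By the outcome, as a careful person would: the job done as asked, in the order asked, and still so for the second after the job is handed in, with the robot touching nothing.
It also fails if it takes over 144 s, if anything falls off the work surface, if the arm or the gripper's body presses on something with over 40 N, if the wrist force passes 120 N, or if a joint passes its speed limit or range.

## Working session

There is one attempt and no reset: what is moved stays moved. The work goes in short steps, Python scripts to look and compute and a tool call to move; the robot and the scene stay as the last step left them, time stands still between calls to the robot, and variables do not carry over. Pictures are saved under pics/ and viewed, at most 14 in all, crops included, and the job is handed in when it is done.

Besides the shell and the picture viewer there is one more tool, called after "Call:" in YAML: its name, and indented under it one key for each argument. send_rows: Moves the arm, as the interface text tells. Its arguments: {"type":"object","properties":{"deltas":{"type":"array","items":{"type":"array","items":{"type":"number"}}},"grip_force":{"type":"number"}},"required":["deltas"]}

```bash
ls; mkdir -p pics
python3 - <<'E'
from cell import arm, optics
import cv2
print(arm.pinch_z, arm.read_state())
for n in("top","side"):
    cv2.imwrite(f"pics/{n}0.png",optics.read_camera(n)[:,:,::-1]); print(n,optics.get_calibration(n))
E
```

```text
pics
0.0188 {'time': 0.0, 'joints': array([ 1.01199199e+00,  3.42715576e-01,  1.52501478e+00, -1.17396405e-06,
        1.27541310e+00, -1.45990975e-01]), 'joint_vel': array([-1.20959026e-05, -8.30654414e-05, -8.31800245e-04,  1.32510823e-03,
       -4.81958749e-04, -1.47855955e-04]), 'tau': array([-1.50230029e-03, -4.31237984e+01, -2.44220102e+01,  7.17254123e-02,
        5.59319579e-02, -8.06133494e-05]), 'eef_pos': array([0.21037895, 0.48055611, 0.22604946]), 'tcp_rot': array([-3.14005819e+00, -2.24488001e-04,  2.72877946e+00]), 'wrist_force': array([-1.24331414,  0.0823397 ,  0.12352818]), 'moment': array([ 0.00657816, -0.02291261,  0.02105809]), 'finger_force': 0.0, 'grip_width': 0.0915475292738044}
top {'vfov': 54.08764233137465, 'cx': 283.336535012907, 'cy': 214.36688360140062, 'R': array([[ 0.02694995, -0.9996352 , -0.00178116],
       [-0.9908875 , -0.02647881, -0.13206379],
       [ 0.13196845,  0.00532404, -0.99123962]]), 't': array([-0.06128472,  0.49576245,  1.19935994])}
side {'vfov': 43.18693416669002, 'cx': 278.51276585555513, 'cy': 208.49203873793317, 'R': array([[ 0.26397194, -0.96452415,  0.00346207],
       [-0.68253951, -0.18933186, -0.70589891],
       [ 0.68151202,  0.1839745 , -0.70830414]]), 't': array([-0.18164742,  0.36427635,  0.97038708])}
```

View pics/top0.png

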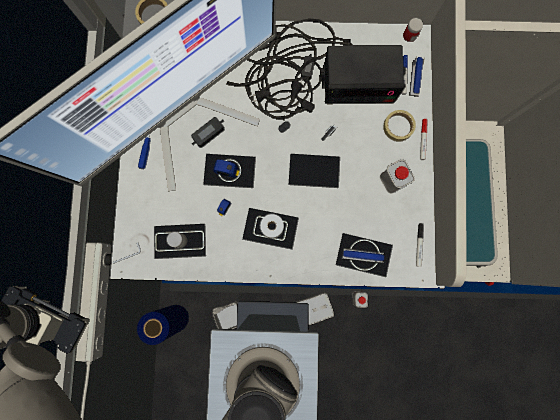

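View pics/side0.png

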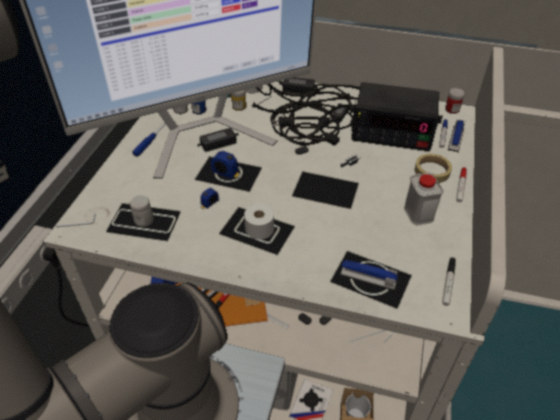

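```bash
cat > h.py <<'E'
from cell import arm, optics
import cv2, numpy as np
C={n:optics.get_calibration(n) for n in("top","side")}
def K(n):
    c=C[n]; f=210/np.tan(np.radians(c["vfov"])/2); return np.array([[f,0,c["cx"]],[0,f,c["cy"]],[0,0,1]])
def P(n): return K(n)@np.c_[C[n]["R"],C[n]["t"]]
def proj(n,X): p=P(n)@np.append(X,1); return p[:2]/p[2]
def back(n,uv,z):  # pixel -> world on plane z
    M=P(n); H=np.c_[M[:,0],M[:,1],M[:,2]*z+M[:,3]]; q=np.linalg.solve(H,[uv[0],uv[1],1]); return q[:2]/q[2]
def tri(ut,us):
    X=cv2.triangulatePoints(P("top"),P("side"),np.array(ut,float),np.array(us,float))[:,0]; return X[:3]/X[3]
def rect(n,img,z,x0=.28,x1=.76,y0=-.34,y1=.30,s=1.2):
    # image: right = -y, up = +x ; s px per mm
    M=P(n); H=np.c_[M[:,0],M[:,1],M[:,2]*z+M[:,3]]; k=1000*s
    A=np.array([[0,-1/k,x1],[-1/k,0,y1],[0,0,1]])
    return cv2.warpPerspective(img,H@A,(int((y1-y0)*k),int((x1-x0)*k)),flags=cv2.INTER_CUBIC|cv2.WARP_INVERSE_MAP)
E
python3 - <<'E'
from h import *
for n in("top","side"):
    im=cv2.imread(f"pics/{n}0.png"); cv2.imwrite(f"pics/{n}_r.png",rect(n,im,.006))
print("mon corner",tri((80,184),(70,129)))
for u in[(229,170),(314,169),(179,241),(270,228),(364,255)]: print(u,back("top",u,.006))
print("desk edge",back("top",(110,282),0),back("top",(435,287),0),back("top",(435,25),0))
im=cv2.imread("pics/top0.png")
hsv=cv2.cvtColor(im,cv2.COLOR_BGR2HSV)
dark=((hsv[...,2]<60)).astype(np.uint8)*0
for n in("top","side"):
    r=cv2.imread(f"pics/{n}_r.png"); g=cv2.cvtColor(r,cv2.COLOR_BGR2GRAY)
    m=cv2.morphologyEx((g<60).astype(np.uint8),cv2.MORPH_CLOSE,np.ones((3,3)))
    cs,_=cv2.findContours(m,cv2.RETR_EXTERNAL,cv2.CHAIN_APPROX_NONE)
    for c in cs:
        if cv2.contourArea(c)>6000:
            (a,b),wh,an=cv2.minAreaRect(c); print(n,"x %.3f y %.3f"%(.76-b/1200,.30-a/1200),np.round(np.array(wh)/1.2),round(an,1))
E
```

```text
mon corner [0.55657716 0.51886436 0.1267572 ]
(229, 170) [0.63528296 0.12466635]
(314, 169) [ 0.64546234 -0.13920191]
(179, 241) [0.41078613 0.26666957]
(270, 228) [ 0.45781061 -0.00831302]
(364, 255) [ 0.38354424 -0.29469392]
desk edge [0.28220678 0.46860258] [ 0.29378731 -0.5090263 ] [ 1.14019399 -0.52736742]
top x 0.288 y -0.020 [ 13. 639.] 90.0
top x 0.387 y -0.283 [134.  99.] 11.8
top x 0.414 y 0.246 [ 98. 115.] 85.8
top x 0.458 y -0.008 [154.  98.] 9.7
top x 0.634 y 0.124 [154.  99.] 2.0
top x 0.642 y -0.139 [154.  99.] 2.1
side x 0.387 y -0.277 [117.  97.] 12.0
side x 0.456 y -0.009 [151.  96.] 9.7
side x 0.640 y -0.139 [151.  96.] 2.1
side x 0.647 y 0.123 [151. 127.] 2.3
```

View pics/top_r.png

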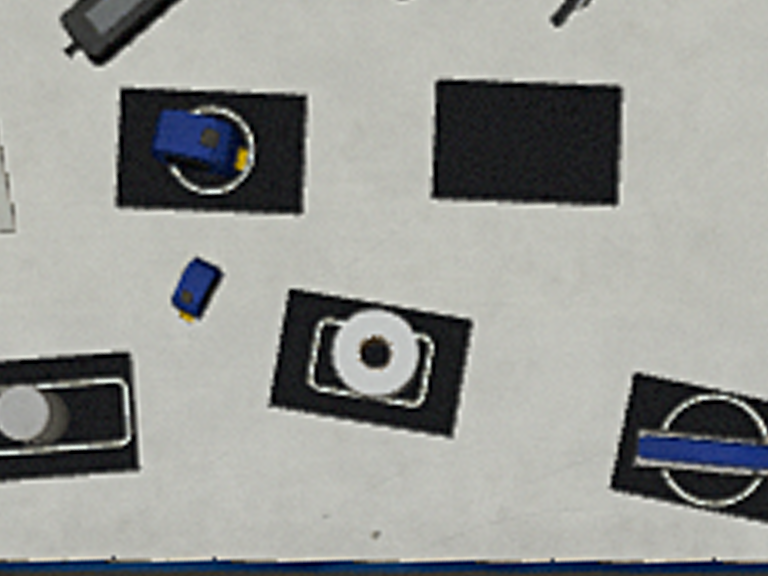

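View pics/side_r.png

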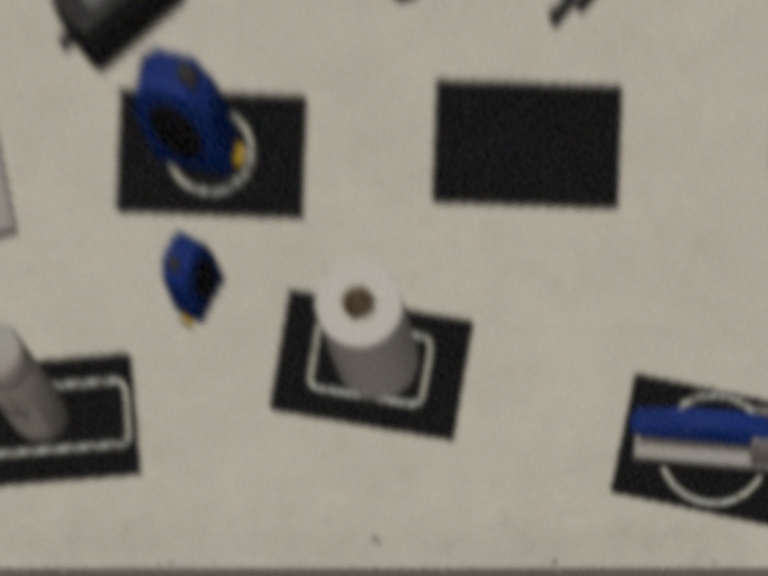

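```bash
cat >> h.py <<'E'
B=dict(x0=.29,x1=.76,y0=-.40,y1=.37,s=2)
def w(px): return np.array([B["x1"]-px[1]/2000,B["y1"]-px[0]/2000])
def blobs(mask,amin,amax=1e9):
    cs,_=cv2.findContours(mask.astype(np.uint8),cv2.RETR_EXTERNAL,cv2.CHAIN_APPROX_NONE); out=[]
    for c in cs:
        c=cv2.convexHull(c)
        if amin<cv2.contourArea(c)/4<amax:
            p=cv2.boxPoints(cv2.minAreaRect(c)); q=np.array([w(v) for v in p])
            e=q[1]-q[0],q[2]-q[1]; e=sorted(e,key=np.linalg.norm); d=e[1]
            out.append((q.mean(0),1000*np.linalg.norm(e,axis=1),np.degrees(np.arctan2(d[1],d[0]))%180,c))
    return out
def show(t,bl):
    for o in bl: print(t,"xy",o[0].round(4),"size",o[1].round(),"long axis deg %.1f"%o[2])
def blue(im): 
    h=cv2.cvtColor(im,cv2.COLOR_BGR2HSV); return (h[...,0]>100)&(h[...,0]<130)&(h[...,1]>120)&(h[...,2]>40)
E
python3 - <<'E'
from h import *
im=cv2.imread("pics/top0.png")
r=rect("top",im,.006,**B); g=cv2.cvtColor(r,cv2.COLOR_BGR2GRAY)
show("mats",blobs(cv2.morphologyEx((g<60).astype(np.uint8),cv2.MORPH_OPEN,np.ones((5,5))),5000,17000))
for t,z in(("tape",.069),("stapler",.042)):
    r=rect("top",im,z,**B); m=cv2.morphologyEx(blue(r).astype(np.uint8),cv2.MORPH_CLOSE,np.ones((9,9)))
    show(t,blobs(m,1000,5000))
sd=cv2.imread("pics/side0.png")
for n,i in(("top",im),("side",sd)):
  for t,z,d in(("roll",.056,69),("jar",.072,46)):
    r=rect(n,i,z,**B); g=cv2.GaussianBlur(cv2.cvtColor(r,cv2.COLOR_BGR2GRAY),(5,5),0)
    c=cv2.HoughCircles(g,cv2.HOUGH_GRADIENT_ALT,1.5,60,param1=100,param2=.6,minRadius=d-5,maxRadius=d+5)
    for v in ([] if c is None else c[0]): print(n,t,w(v[:2]).round(4),v[2])
E
```

```text
mats xy [ 0.3853 -0.2937] size [ 99. 155.] long axis deg 78.0
mats xy [0.4345 0.267 ] size [ 62. 157.] long axis deg 90.0
mats xy [ 0.4582 -0.0084] size [ 98. 154.] long axis deg 80.1
mats xy [0.6346 0.1244] size [ 99. 154.] long axis deg 87.7
mats xy [ 0.6418 -0.1385] size [ 99. 154.] long axis deg 87.7
tape xy [ 0.2932 -0.053 ] size [  6. 693.] long axis deg 90.0
tape xy [ 0.3806 -0.2811] size [ 19. 118.] long axis deg 84.7
tape xy [0.627  0.1276] size [46. 69.] long axis deg 77.1
stapler xy [ 0.2928 -0.0488] size [  5. 702.] long axis deg 90.0
stapler xy [ 0.3815 -0.2863] size [ 20. 120.] long axis deg 84.9
stapler xy [0.5161 0.1321] size [26. 43.] long axis deg 151.0
stapler xy [0.6337 0.1318] size [47. 70.] long axis deg 77.3
top roll [ 0.463  -0.0155] 68.81551
top roll [0.6198 0.1172] 68.4005
top roll [0.415  0.2102] 68.292595
top jar [0.4135 0.265 ] 44.172318
```

```bash
cat >> h.py <<'E'
from scipy.optimize import minimize
def fitbox(ims,x0,size,z0,mask=blue):
    # size (sx,sy,sz), rounded ends ignored at corners by chamfer; maximise IoU of silhouette over cameras
    sx,sy,sz=size; S=4; a,b,c=sx/2,sy/2,sz; k=.012
    V=np.array([(i*a,y,z) for i in(-1,1) for y,z in((-b,k),(-b,c-k),(-b+k,c),(b-k,c),(b,c-k),(b,k),(b-k,0),(-b+k,0))])
    ms={}
    for n,im in ims.items():
        u=proj(n,[x0[0],x0[1],z0+sz/2]).astype(int); o=u-40
        m=mask(cv2.resize(im[o[1]:o[1]+80,o[0]:o[0]+80],None,fx=S,fy=S,interpolation=cv2.INTER_CUBIC)).astype(np.uint8)
        m=cv2.morphologyEx(m,cv2.MORPH_CLOSE,np.ones((25,25))); m=cv2.morphologyEx(m,cv2.MORPH_OPEN,np.ones((7,7)))
        l,L,st,ce=cv2.connectedComponentsWithStats(m); j=1+np.argmax(st[1:,4]); ms[n]=((L==j).astype(np.uint8),o)
    def cost(p):
        s=0;t=p[2]*10
        W=np.c_[p[0]+V[:,0]*np.cos(t)-V[:,1]*np.sin(t),p[1]+V[:,0]*np.sin(t)+V[:,1]*np.cos(t),V[:,2]+z0]
        for n,(m,o) in ms.items():
            q=np.array([(proj(n,v)-o+.5)*S-.5 for v in W],np.float32); r=np.zeros_like(m)
            cv2.fillConvexPoly(r,cv2.convexHull((q*16).astype(np.int32)),1,shift=4)
            s+=1-(r&m).sum()/(r|m).sum()
        return s
    best=min((minimize(cost,[x0[0],x0[1],x0[2]/10+d],method="Nelder-Mead",options=dict(initial_simplex=np.array([[x0[0],x0[1],x0[2]/10+d]]+[[x0[0]+.01*(i==0),x0[1]+.01*(i==1),x0[2]/10+d+.015*(i==2)] for i in range(3)]),xatol=1e-5,fatol=1e-4)) for d in(-.02,0,.02)),key=lambda r:r.fun)
    return best.x[:2].round(4),round(np.degrees(best.x[2]*10),1),round(best.fun,3)
E
python3 - <<'E'
from h import *
I={n:cv2.imread(f"pics/{n}0.png") for n in("top","side")}
for s in({"top":I["top"]},{"side":I["side"]},I): print("tape",fitbox(s,[.63,.13,np.radians(-13)],(.036,.074,.063),.006))
r=rect("top",I["top"],.006,**B); g=cv2.cvtColor(r,cv2.COLOR_BGR2GRAY); g[:, 340:]=255
show("mat",blobs(cv2.morphologyEx((g<60).astype(np.uint8),cv2.MORPH_CLOSE,np.ones((15,15))),5000,17000))
E
```

```text
tape (array([0.6338, 0.1338]), np.float64(-19.0), np.float64(0.31))
tape (array([0.6269, 0.1335]), np.float64(-37.5), np.float64(0.435))
tape (array([0.6346, 0.1347]), np.float64(-20.8), np.float64(0.799))
mat xy [0.4118 0.2697] size [ 98. 146.] long axis deg 94.5
```

Run:
```python
from h import *
I={n:cv2.imread(f"pics/{n}0.png") for n in("top","side")}
r=rect("top",I["top"],.006,**B); g=cv2.cvtColor(r,cv2.COLOR_BGR2GRAY); g[:, 385:]=255
show("mat",blobs(cv2.morphologyEx((g<60).astype(np.uint8),cv2.MORPH_CLOSE,np.ones((15,15))),5000,17000))
a=[]
for n in I:
    u=proj(n,[.634,.13,.04]).astype(int)-22; c=cv2.resize(I[n][u[1]:u[1]+44,u[0]:u[0]+44],(396,396),interpolation=cv2.INTER_CUBIC); print(n,u)
    m=c.copy(); m[blue(c)]=(0,255,0); a.append(np.vstack([c,m])[:, :])
cv2.imwrite("pics/tape.png",cv2.resize(np.hstack(a),(600,600)))
```

```text
mat xy [0.4121 0.2656] size [ 98. 155.] long axis deg 94.5
top [203 145]
side [203 140]
```

View pics/tape.png

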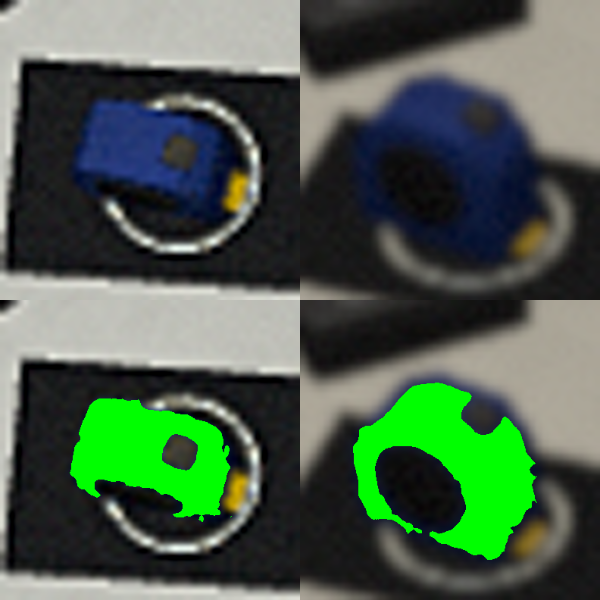

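```bash
python3 - <<'E'
s=open("h.py").read()
s=s.replace("ms[n]=((L==j).astype(np.uint8),o)","hm=np.zeros_like(m); cv2.fillConvexPoly(hm,cv2.convexHull(cv2.findNonZero((L==j).astype(np.uint8))),1); ms[n]=(hm,o)").replace("cv2.MORPH_CLOSE,np.ones((25,25))); m","cv2.MORPH_CLOSE,np.ones((5,5))); m")
open("h.py","w").write(s)
E
python3 - <<'E'
from h import *
I={n:cv2.imread(f"pics/{n}0.png") for n in("top","side")}
for s in({"top":I["top"]},{"side":I["side"]},I): print("tape",fitbox(s,[.63,.13,np.radians(-13)],(.036,.074,.063),.006))
k=200/44/6.82*6.82
f=lambda p:np.array([203,145])+np.array(p)/6.82-.0
for z,pts in((.055,((105,102),(212,122),(85,165),(198,195))),): print([back("top",f(p),z).round(4) for p in pts])
E
```

```text
tape (array([0.6342, 0.1343]), np.float64(-18.5), np.float64(0.238))
tape (array([0.6268, 0.1337]), np.float64(-38.0), np.float64(0.227))
tape (array([0.6346, 0.1346]), np.float64(-21.0), np.float64(0.541))
[array([0.6534, 0.1507]), array([0.6456, 0.1034]), array([0.6249, 0.1582]), array([0.6128, 0.1081])]
```

```bash
sed -i 's/def fitbox(ims,x0,size,z0,mask=blue):/def fitbox(ims,x0,size,z0,mask=blue,k=.012):/; s/c=sx\/2,sy\/2,sz; k=.012/c=sx\/2,sy\/2,sz/' h.py
python3 - <<'E'
from h import *
I={n:cv2.imread(f"pics/{n}0.png") for n in("top","side")}
for L in(.062,.068,.074):
  for k in(.012,.018,.024):
    for s in({"top":I["top"]},I): print(L,k,*fitbox(s,[.63,.13,np.radians(-12)],(.036,L,.063),.006,k=k))
E
```

```text
0.062 0.012 [0.633  0.1325] -15.1 0.113
0.062 0.012 [0.6328 0.1327] -15.3 0.337
0.062 0.018 [0.634  0.1332] -14.1 0.093
0.062 0.018 [0.6327 0.1331] -11.8 0.291
0.062 0.024 [0.6345 0.1336] -12.0 0.078
0.062 0.024 [0.6338 0.134 ] -11.6 0.294
0.068 0.012 [0.6335 0.1327] -17.2 0.18
0.068 0.012 [0.6337 0.1333] -18.4 0.439
0.068 0.018 [0.6335 0.1325] -15.3 0.145
0.068 0.018 [0.6325 0.1315] -14.7 0.366
0.068 0.024 [0.6339 0.1331] -13.5 0.101
0.068 0.024 [0.6331 0.1323] -13.0 0.307
0.074 0.012 [0.634  0.1336] -18.6 0.238
0.074 0.012 [0.6342 0.1347] -21.8 0.542
0.074 0.018 [0.6324 0.1309] -16.6 0.21
0.074 0.018 [0.6332 0.1322] -17.9 0.469
0.074 0.024 [0.6334 0.1322] -14.7 0.173
0.074 0.024 [0.6321 0.1307] -15.9 0.389
```

Run:
```python
from h import *
t=np.radians(-12); ax=np.array([-np.sin(t),np.cos(t)]); nx=np.array([np.cos(t),np.sin(t)])
c=np.array([.634,.1335])
for nm,n,p,zs in(("left end","top",(75,165),(.03,.04,.05)),("hook end","top",(250,195),(.01,.016,.022)),("hook end side","side",(547-300,236),(.01,.016,.022)),("hook bottom side","side",(518-300,256),(.008,)),("left side","side",(357-300,165),(.03,.04,.05))):
    u=np.array([203,145 if n=="top" else 140])+np.array(p)/6.82
    for z in zs: q=back(n,u,z); print(nm,z,q.round(4),"along %.4f across %.4f"%((q-c)@ax,(q-c)@nx))
```

```text
left end 0.03 [0.6308 0.1671] along 0.0322 across -0.0101
left end 0.04 [0.6284 0.1652] along 0.0299 across -0.0121
left end 0.05 [0.626  0.1634] along 0.0276 across -0.0141
hook end 0.01 [0.6238 0.0906] along -0.0440 across -0.0010
hook end 0.016 [0.6224 0.0899] along -0.0450 across -0.0023
hook end 0.022 [0.621  0.0892] along -0.0460 across -0.0035
hook end side 0.01 [0.6297 0.0923] along -0.0412 across 0.0043
hook end side 0.016 [0.6233 0.0898] along -0.0449 across -0.0014
hook end side 0.022 [0.6169 0.0874] along -0.0486 across -0.0071
hook bottom side 0.008 [0.6177 0.1002] along -0.0359 across -0.0091
left side 0.03 [0.6282 0.1685] along 0.0330 across -0.0129
left side 0.04 [0.6174 0.1636] along 0.0259 across -0.0225
left side 0.05 [0.6065 0.1586] along 0.0188 across -0.0321
```

```bash
cat > go.py <<'E'
import sys; from cell import arm; import numpy as np
from scipy.spatial.transform import Rotation as R
# args: x y z(mm of TCP) yaw(deg) [; more]  -> tool-frame delta from present pose
s=arm.read_state(); R0=R.from_euler("xyz",s["tcp_rot"]); print("t %.2f"%s["time"],(s["eef_pos"]*1000).round(1),np.degrees(s["tcp_rot"]).round(1),"w %.1f"%(1000*s["grip_width"]),"F",s["wrist_force"].round(1),s["finger_force"])
a=[float(v) for v in sys.argv[1:]]
for i in range(0,len(a),4):
    T=R.from_euler("xyz",[180,0,a[i+3]],degrees=True)
    print(np.r_[R0.inv().apply(np.array(a[i:i+3])-s["eef_pos"]*1000),(R0.inv()*T).as_rotvec(degrees=True)].round(1).tolist())
E
python3 go.py 463 -15.5 160 90
```

```text
t 0.10 [210.4 480.6 226.1] [-179.9   -0.   156.3] w 92.0 F [ 1.  -0.4 -0.5] 0.0
[-430.4, -353.0, 66.5, -0.1, 0.0, 66.3]
```

Call:
send_rows:
  deltas:
    - [-430, -353, 66, 0, 0, 66, 1]
    - [-430, -353, 66, 0, 0, 66, 1]
    - [-430, -353, 66, 0, 0, 66, 1]
    - [-430, -353, 66, 0, 0, 66, 1]
    - [-430, -353, 66, 0, 0, 66, 1]
  grip_force: 15

```text
time: 0.72
eef_pos: [0.3518, 0.2025, 0.1897]
tcp_rot: [3.141, -0.0, 1.785]
wrist_force: [0.8, 0.1, 0.6]
grip_width: 0.092
finger_force: 0.0
```

```bash
python3 go.py 463 -15.5 100 90
```

```text
t 0.72 [351.8 202.5 189.7] [180.   -0.  102.3] w 92.0 F [0.8 0.1 0.6] 0.0
[-236.7, 62.2, 89.7, 0.0, -0.0, 12.3]
```

Call:
send_rows:
  deltas:
    - [-120, 31, 30, 0, 0, 6, 1]
    - [-232, 60, 60, 0, 0, 12, 1]
    - [-232, 60, 60, 0, 0, 12, 1]
    - [-232, 60, 60, 0, 0, 12, 1]
    - [-232, 60, 60, 0, 0, 12, 1]

```text
time: 1.35
eef_pos: [0.4614, -0.0122, 0.1286]
tcp_rot: [-3.14, 0.0, 1.577]
wrist_force: [0.1, 0.7, -0.4]
grip_width: 0.0919
finger_force: 0.0
```

```bash
python3 go.py 463 -15.5 13 90
```

```text
t 1.35 [461.4 -12.2 128.6] [-179.9    0.    90.3] w 91.9 F [ 0.1  0.7 -0.4] 0.0
[-3.4, 1.8, 115.6, -0.1, 0.0, 0.3]
```

Call:
send_rows:
  deltas:
    - [-3, 2, 40, 0, 0, 0, 1]
    - [-3, 2, 80, 0, 0, 0, 1]
    - [-3, 2, 105, 0, 0, 0, 1]
    - [-3, 2, 115, 0, 0, 0, 1]
    - [-3, 2, 115, 0, 0, 0, 0.5]

```text
time: 1.98
eef_pos: [0.4624, -0.0113, 0.0149]
tcp_rot: [-3.141, -0.0, 1.582]
wrist_force: [0.2, 0.5, 0.3]
grip_width: 0.0855
finger_force: 0.0
```

Call:
send_rows:
  deltas:
    - [0, 0, 0, 0, 0, 0, 0.5]
    - [0, 0, 0, 0, 0, 0, 0.5]
    - [0, 0, 0, 0, 0, 0, 0.5]
    - [0, 0, 0, 0, 0, 0, 0.5]

```text
time: 2.48
eef_pos: [0.463, -0.0118, 0.0158]
tcp_rot: [3.14, 0.0, 1.582]
wrist_force: [-2.0, 1.9, 6.8]
grip_width: 0.0684
finger_force: 15.0
```

```bash
python3 go.py 463 -15 80 90 641 -138 80 88
```

```text
t 2.48 [463.  -11.8  15.8] [179.9   0.   90.6] w 68.4 F [-2.   1.9  6.8] 15.000428673802162
[-3.2, 0.0, -64.2, 0.1, 0.0, 0.6]
[-128.1, 176.6, -64.0, 0.1, 0.0, 2.6]
```

Call:
send_rows:
  deltas:
    - [0, 0, -30, 0, 0, 0, 0.5]
    - [0, 0, -64, 0, 0, 0, 0.5]
    - [-40, 55, -64, 0, 0, 0, 0.5]
    - [-70, 100, -64, 0, 0, 0, 0.5]
    - [-100, 145, -64, 0, 0, 2, 0.5]

```text
time: 3.1
eef_pos: [0.6103, -0.1115, 0.0794]
tcp_rot: [3.141, 0.0, 1.546]
wrist_force: [0.0, -0.1, -2.3]
grip_width: 0.0685
finger_force: 15.0
```

Call:
send_rows:
  deltas:
    - [-28, 32, 0, 0, 0, 0, 0.5]
    - [-28, 32, 0, 0, 0, 0, 0.5]
    - [-28, 32, 0, 0, 0, 0, 0.5]

```text
time: 3.48
eef_pos: [0.6391, -0.1385, 0.0783]
tcp_rot: [-3.14, -0.001, 1.547]
wrist_force: [-0.1, 0.5, -2.2]
grip_width: 0.0686
finger_force: 15.0
```

```bash
python3 go.py 641 -138 17 90
```

```text
t 3.48 [ 639.1 -138.5   78.3] [-1.799e+02 -1.000e-01  8.860e+01] w 68.6 F [-0.1  0.5 -2.2] 14.999924484850453
[0.5, 2.0, 61.3, -0.1, -0.1, -1.4]
```

Call:
send_rows:
  deltas:
    - [0, 2, 30, 0, 0, 0, 0.5]
    - [0, 2, 55, 0, 0, 0, 0.5]
    - [0, 2, 61.5, 0, 0, 0, 0.5]
    - [0, 2, 62, 0, 0, 0, 0.5]
    - [0, 2, 62, 0, 0, 0, 0.5]

```text
time: 4.1
eef_pos: [0.6427, -0.1391, 0.0182]
tcp_rot: [3.14, 0.001, 1.547]
wrist_force: [-0.3, 0.3, -1.3]
grip_width: 0.0683
finger_force: 15.0
```

Call:
send_rows:
  deltas:
    - [0, 0, 0, 0, 0, 0, 1]
    - [0, 0, 0, 0, 0, 0, 1]
    - [0, 0, 0, 0, 0, 0, 1]
    - [0, 0, 0, 0, 0, 0, 1]

```text
time: 4.6
eef_pos: [0.6421, -0.1391, 0.017]
tcp_rot: [3.141, -0.0, 1.547]
wrist_force: [-1.0, -0.0, -0.7]
grip_width: 0.092
finger_force: 0.0
```

```bash
python3 go.py 634 133.5 100 78
```

```text
t 4.60 [ 642.1 -139.1   17. ] [180.   -0.   88.6] w 92.0 F [-1.  -0.  -0.7] 0.0
[272.3, -14.6, -83.0, 0.0, -0.0, 10.6]
```

Call:
send_rows:
  deltas:
    - [0, 0, -50, 0, 0, 0, 1]
    - [0, 0, -88, 0, 0, 0, 1]
    - [60, -3, -88, 0, 0, 3, 1]
    - [120, -6, -88, 0, 0, 6, 1]
    - [180, -9, -88, 0, 0, 9, 1]

```text
time: 5.22
eef_pos: [0.6372, 0.0426, 0.1051]
tcp_rot: [3.141, -0.0, 1.387]
wrist_force: [0.9, -0.0, -0.3]
grip_width: 0.092
finger_force: 0.0
```

Call:
send_rows:
  deltas:
    - [55, -5, 0, 0, 0, 2, 1]
    - [92, -5, 0, 0, 0, 2, 1]
    - [92, -5, 0, 0, 0, 2, 1]
    - [92, -5, 0, 0, 0, 2, 1]

```text
time: 5.72
eef_pos: [0.6488, 0.1319, 0.1047]
tcp_rot: [-3.141, 0.001, 1.355]
wrist_force: [0.8, -0.2, -0.4]
grip_width: 0.0917
finger_force: 0.0
```

```bash
python3 go.py 634 133.5 22 78
```

```text
t 5.72 [648.8 131.9 104.7] [-180.     0.    77.6] w 91.7 F [ 0.8 -0.2 -0.4] 0.0
[-1.5, -14.8, 82.7, -0.0, 0.0, -0.4]
```

Call:
send_rows:
  deltas:
    - [-1, -15, 5, 0, 0, 0, 1]
    - [-1, -15, 35, 0, 0, 0, 1]
    - [-1, -15, 70, 0, 0, 0, 1]
    - [-1, -15, 82, 0, 0, 0, 1]
    - [-1, -15, 82, 0, 0, 0, 1]

```text
time: 6.35
eef_pos: [0.634, 0.1337, 0.0226]
tcp_rot: [-3.141, 0.0, 1.354]
wrist_force: [0.0, 0.5, 0.3]
grip_width: 0.0922
finger_force: 0.0
```

Call:
send_rows:
  deltas:
    - [0, 0, 0, 0, 0, 0, 0.2]
    - [0, 0, 0, 0, 0, 0, 0.2]
    - [0, 0, 0, 0, 0, 0, 0.2]
    - [0, 0, 0, 0, 0, 0, 0.2]
    - [0, 0, 0, 0, 0, 0, 0.2]

```text
time: 6.98
eef_pos: [0.6342, 0.1347, 0.023]
tcp_rot: [3.141, -0.0, 1.355]
wrist_force: [-0.1, 0.8, 1.0]
grip_width: 0.0463
finger_force: 0.0
```

Call:
send_rows:
  deltas:
    - [0, 0, 0, 0, 0, 0, 0.2]
    - [0, 0, 0, 0, 0, 0, 0.2]
    - [0, 0, 0, 0, 0, 0, 0.2]
  grip_force: 20

```text
time: 7.35
eef_pos: [0.634, 0.1347, 0.0229]
tcp_rot: [-3.141, -0.0, 1.355]
wrist_force: [-0.7, -0.2, -0.3]
grip_width: 0.0337
finger_force: 20.0
```

```bash
python3 go.py 457.1 -1 95 80.1
```

```text
t 7.35 [634.  134.7  22.9] [-180.    -0.    77.6] w 33.7 F [-0.7 -0.2 -0.3] 19.989094524644315
[-170.5, -143.8, -72.1, -0.0, -0.0, -2.5]
```

Call:
send_rows:
  deltas:
    - [0, 0, -35, 0, 0, 0, 0.2]
    - [0, 0, -75, 0, 0, 0, 0.2]
    - [-45, -38, -75, 0, 0, -1, 0.2]
    - [-90, -76, -75, 0, 0, -2, 0.2]
    - [-125, -110, -75, 0, 0, -2.5, 0.2]

```text
time: 7.98
eef_pos: [0.4979, 0.0351, 0.0978]
tcp_rot: [-3.141, 0.0, 1.399]
wrist_force: [0.9, -0.7, -2.1]
grip_width: 0.0335
finger_force: 20.0
```

Call:
send_rows:
  deltas:
    - [-44, -30, 0, 0, 0, 0, 0.2]
    - [-44, -30, 0, 0, 0, 0, 0.2]
    - [-44, -30, 0, 0, 0, 0, 0.2]

```text
time: 8.35
eef_pos: [0.4635, -0.0021, 0.0982]
tcp_rot: [3.14, -0.0, 1.398]
wrist_force: [0.3, -0.2, -3.1]
grip_width: 0.0339
finger_force: 20.0
```

```bash
python3 go.py 459.3 -2.3 23.5 80.1
```

```text
t 8.35 [463.5  -2.1  98.2] [179.9  -0.   80.1] w 33.9 F [ 0.3 -0.2 -3.1] 19.988056984730065
[-0.9, -4.2, 74.7, 0.1, -0.0, -0.0]
```

Call:
send_rows:
  deltas:
    - [-1, -4, 30, 0, 0, 0, 0.2]
    - [-1, -4, 60, 0, 0, 0, 0.2]
    - [-1, -4, 74, 0, 0, 0, 0.2]
    - [-1, -4, 75, 0, 0, 0, 0.2]
    - [-1, -4, 75, 0, 0, 0, 0.2]

```text
time: 8.98
eef_pos: [0.4594, -0.0022, 0.0233]
tcp_rot: [3.141, -0.0, 1.399]
wrist_force: [0.0, -0.5, -1.4]
grip_width: 0.0339
finger_force: 20.0
```

```bash
python3 go.py 459.3 -2.3 23 80.1
```

```text
t 8.97 [459.4  -2.2  23.3] [179.9  -0.   80.2] w 33.9 F [ 0.  -0.5 -1.4] 19.997988004179206
[-0.2, -0.1, 0.3, 0.1, -0.0, 0.1]
```

Call:
send_rows:
  deltas:
    - [0, 0, 0, 0, 0, 0, 0.5]
    - [0, 0, 0, 0, 0, 0, 0.7]
    - [0, 0, 0, 0, 0, 0, 0.8]
    - [0, 0, 0, 0, 0, 0, 0.8]
    - [0, 0, 0, 0, 0, 0, 0.8]

```text
time: 9.6
eef_pos: [0.4588, -0.0024, 0.023]
tcp_rot: [3.141, -0.0, 1.399]
wrist_force: [-0.1, 0.7, 0.7]
grip_width: 0.0728
finger_force: 0.0
```

Call:
send_rows:
  deltas:
    - [0, 0, -30, 0, 0, 0, 0.8]
    - [0, 0, -80, 0, 0, 0, 0.8]
    - [0, 0, -100, 0, 0, 0, 0.8]
    - [0, 0, -100, 0, 0, 0, 0.8]

```text
time: 10.1
eef_pos: [0.4596, -0.0025, 0.1241]
tcp_rot: [3.138, -0.0, 1.399]
wrist_force: [0.6, 0.5, -0.2]
grip_width: 0.0736
finger_force: 0.0
```

```bash
python3 go.py 413.5 265 110 85
python3 - <<'E'
from h import *
for n in("top","side"): cv2.imwrite(f"pics/{n}1.png",optics.read_camera(n)[:,:,::-1])
im=cv2.imread("pics/top1.png")
cv2.imwrite("pics/top1_r.png",rect("top",im,.006,x1=.72,y1=.37,y0=-.40,s=1))
E
```

```text
t 10.10 [459.6  -2.5 124.1] [179.8  -0.   80.1] w 73.6 F [ 0.6  0.5 -0.2] 0.0
[255.6, -91.3, 13.8, 0.2, 0.0, -4.9]
```

View pics/top1_r.png

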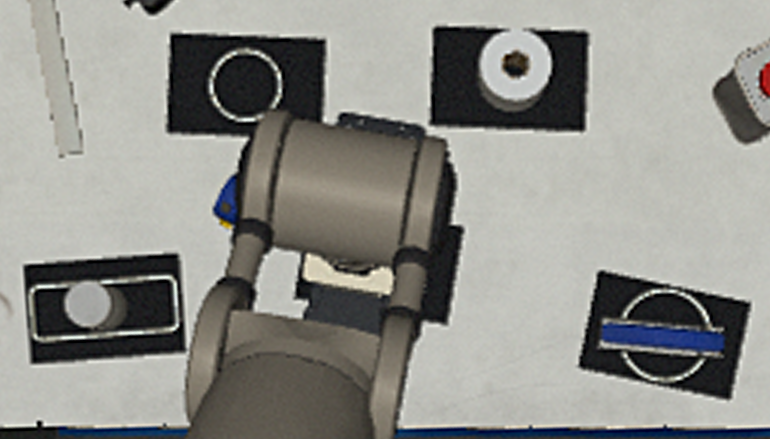

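Roll is parked on the bare mat (515,65 in the rectified view), the jar mat's circle is free (247,85); the arm hides the tape measure. On to the jar.

Call:
send_rows:
  deltas:
    - [60, -21, 5, 0, 0, -1, 1]
    - [120, -42, 10, 0, 0, -2, 1]
    - [180, -64, 14, 0, 0, -3, 1]
    - [240, -85, 14, 0, 0, -5, 1]
    - [255, -91, 14, 0, 0, -5, 1]

```text
time: 10.82
eef_pos: [0.4109, 0.2671, 0.1071]
tcp_rot: [-3.139, 0.001, 1.49]
wrist_force: [0.9, -0.2, -0.1]
grip_width: 0.092
finger_force: 0.0
```

Call:
send_rows:
  deltas:
    - [0, 0, 0, 0, 0, 0, 1]
    - [0, 0, 0, 0, 0, 0, 1]

```text
time: 11.08
eef_pos: [0.4123, 0.2636, 0.1079]
tcp_rot: [-3.14, 0.001, 1.486]
wrist_force: [0.3, -0.6, -0.8]
grip_width: 0.0916
finger_force: 0.0
```

```bash
python3 go.py 413.5 265 19 85
python3 - <<'E'
from h import *
I={}
for n in("top","side"): I[n]=optics.read_camera(n)[:,:,::-1].copy(); cv2.imwrite(f"pics/{n}2.png",I[n])
for s in({"top":I["top"]},I): print("tape body",fitbox(s,[.459,-.003,np.radians(-10)],(.036,.062,.063),.006,k=.024))
cv2.imwrite("pics/top2_r.png",rect("top",I["top"],.006,x0=.38,x1=.54,y1=.1,y0=-.12,s=3))
E
```

```text
t 11.07 [412.3 263.6 107.9] [-1.799e+02  1.000e-01  8.510e+01] w 91.6 F [ 0.3 -0.6 -0.8] 0.0
[1.6, 1.2, 88.9, -0.1, 0.1, 0.1]
tape body (array([ 0.4604, -0.0027]), np.float64(-9.6), np.float64(0.094))
tape body (array([ 0.4594, -0.0028]), np.float64(-7.4), np.float64(0.28))
```

View pics/top2_r.png

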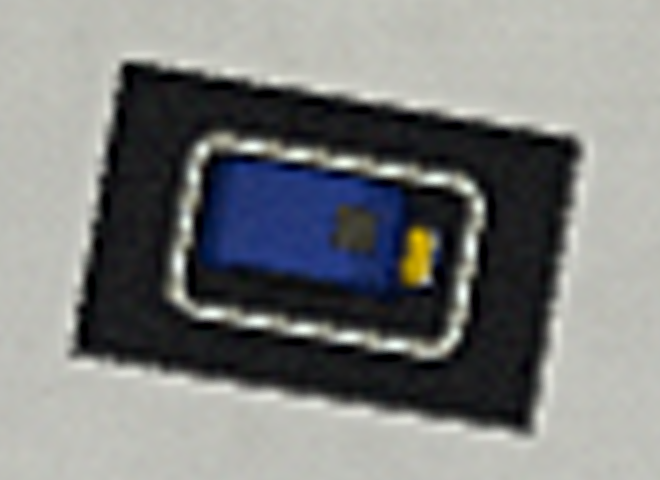

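Call:
send_rows:
  deltas:
    - [1, 1, 35, 0, 0, 0, 1]
    - [1, 1, 70, 0, 0, 0, 1]
    - [1, 1, 89, 0, 0, 0, 1]
    - [1, 1, 89, 0, 0, 0, 0.3]
    - [1, 1, 89, 0, 0, 0, 0.3]

```text
time: 11.8
eef_pos: [0.4146, 0.2651, 0.0206]
tcp_rot: [3.141, -0.001, 1.485]
wrist_force: [0.6, 0.6, 0.9]
grip_width: 0.0763
finger_force: 0.0
```

Call:
send_rows:
  deltas:
    - [0, 0, 0, 0, 0, 0, 0.3]
    - [0, 0, 0, 0, 0, 0, 0.3]
    - [0, 0, 0, 0, 0, 0, 0.3]
    - [0, 0, 0, 0, 0, 0, 0.3]
    - [0, 0, 0, 0, 0, 0, 0.3]

```text
time: 12.42
eef_pos: [0.4137, 0.2655, 0.0202]
tcp_rot: [-3.142, -0.0, 1.486]
wrist_force: [-2.1, 0.0, 5.7]
grip_width: 0.0454
finger_force: 20.0
```

```bash
python3 go.py 634.6 124.4 100 85
```

```text
t 12.43 [413.7 265.5  20.2] [-180.    -0.    85.1] w 45.4 F [-2.1  0.   5.7] 20.002238959714305
[-121.8, 232.0, -79.8, -0.0, -0.0, 0.1]
```

Call:
send_rows:
  deltas:
    - [0, 0, -40, 0, 0, 0, 0.3]
    - [0, 0, -80, 0, 0, 0, 0.3]
    - [-25, 48, -80, 0, 0, 0, 0.3]
    - [-50, 96, -80, 0, 0, 0, 0.3]
    - [-77, 146, -80, 0, 0, 0, 0.3]

```text
time: 13.05
eef_pos: [0.5539, 0.1755, 0.0998]
tcp_rot: [3.142, -0.0, 1.487]
wrist_force: [0.4, 0.8, -1.4]
grip_width: 0.045
finger_force: 20.0
```

Call:
send_rows:
  deltas:
    - [-25, 46, 0, 0, 0, 0, 0.3]
    - [-44, 84, 0, 0, 0, 0, 0.3]
    - [-44, 84, 0, 0, 0, 0, 0.3]
    - [-44, 84, 0, 0, 0, 0, 0.3]

```text
time: 13.55
eef_pos: [0.6318, 0.1255, 0.099]
tcp_rot: [-3.14, 0.0, 1.486]
wrist_force: [-0.2, -0.4, -2.2]
grip_width: 0.0454
finger_force: 20.0
```

```bash
python3 go.py 634.6 124.4 20.5 85
```

```text
t 13.55 [631.8 125.5  99. ] [-179.9    0.    85.1] w 45.4 F [-0.2 -0.4 -2.2] 19.998418426257558
[-0.8, 3.0, 78.5, -0.1, 0.0, 0.1]
```

Call:
send_rows:
  deltas:
    - [-1, 3, 35, 0, 0, 0, 0.3]
    - [-1, 3, 65, 0, 0, 0, 0.3]
    - [-1, 3, 78, 0, 0, 0, 0.3]
    - [-1, 3, 79, 0, 0, 0, 0.3]
    - [-1, 3, 79, 0, 0, 0, 0.3]

```text
time: 14.18
eef_pos: [0.636, 0.1245, 0.0219]
tcp_rot: [3.14, -0.0, 1.486]
wrist_force: [-0.4, 0.2, -1.3]
grip_width: 0.0451
finger_force: 20.0
```

Call:
send_rows:
  deltas:
    - [0, 0, 0, 0, 0, 0, 0.9]
    - [0, 0, 0, 0, 0, 0, 0.9]
    - [0, 0, 0, 0, 0, 0, 0.9]
    - [0, 0, 0, 0, 0, 0, 0.9]
    - [0, 0, 0, 0, 0, 0, 0.9]

```text
time: 14.8
eef_pos: [0.6356, 0.124, 0.0209]
tcp_rot: [-3.142, -0.0, 1.486]
wrist_force: [-0.3, 0.3, 0.1]
grip_width: 0.0824
finger_force: 0.0
```

Call:
send_rows:
  deltas:
    - [0, 0, -40, 0, 0, 0, 0.9]
    - [0, 0, -80, 0, 0, 0, 0.9]
    - [0, 0, -100, 0, 0, 0, 0.9]
    - [0, 0, -100, 0, 0, 0, 0.9]

```text
time: 15.3
eef_pos: [0.6366, 0.1242, 0.1227]
tcp_rot: [3.138, -0.001, 1.486]
wrist_force: [-0.4, 0.2, 0.4]
grip_width: 0.0825
finger_force: 0.0
```

```bash
python3 go.py 381.5 -286.5 110 85
```

```text
t 15.30 [636.6 124.2 122.7] [179.8  -0.   85.1] w 82.5 F [-0.4  0.2  0.4] 0.0
[-430.8, -219.4, 11.6, 0.2, -0.0, 0.1]
```

Call:
send_rows:
  deltas:
    - [-54, -27, 0, 0, 0, 0, 0.9]
    - [-108, -55, 0, 0, 0, 0, 0.9]
    - [-162, -82, 0, 0, 0, 0, 0.9]
    - [-216, -110, 0, 0, 0, 0, 0.9]
    - [-270, -137, 0, 0, 0, 0, 0.9]

```text
time: 15.92
eef_pos: [0.4743, -0.1344, 0.1196]
tcp_rot: [-3.14, -0.001, 1.486]
wrist_force: [0.5, -0.5, 0.6]
grip_width: 0.0824
finger_force: 0.0
```

Call:
send_rows:
  deltas:
    - [-54, -27, 0, 0, 0, 0, 0.9]
    - [-108, -55, 0, 0, 0, 0, 0.9]
    - [-160, -82, 0, 0, 0, 0, 0.9]
    - [-160, -82, 0, 0, 0, 0, 0.9]
    - [-160, -82, 0, 0, 0, 0, 0.7]

```text
time: 16.55
eef_pos: [0.3806, -0.2851, 0.1199]
tcp_rot: [-3.14, -0.002, 1.485]
wrist_force: [0.0, -0.5, -0.4]
grip_width: 0.0764
finger_force: 0.0
```

```bash
python3 go.py 381.5 -286.5 18 85
```

```text
t 16.55 [ 380.6 -285.1  119.9] [-1.799e+02 -1.000e-01  8.510e+01] w 76.4 F [ 0.  -0.5 -0.4] 0.0
[-1.5, 1.2, 101.9, -0.1, -0.1, 0.1]
```

Call:
send_rows:
  deltas:
    - [-1, 1, 40, 0, 0, 0, 0.7]
    - [-1, 1, 80, 0, 0, 0, 0.7]
    - [-1, 1, 100, 0, 0, 0, 0.7]
    - [-1, 1, 102, 0, 0, 0, 0.7]
    - [-1, 1, 102, 0, 0, 0, 0.1]

```text
time: 17.18
eef_pos: [0.3826, -0.2862, 0.0192]
tcp_rot: [3.141, 0.0, 1.488]
wrist_force: [0.6, 0.1, 0.3]
grip_width: 0.0585
finger_force: 0.0
```

Call:
send_rows:
  deltas:
    - [0, 0, 0, 0, 0, 0, 0.1]
    - [0, 0, 0, 0, 0, 0, 0.1]
    - [0, 0, 0, 0, 0, 0, 0.1]
    - [0, 0, 0, 0, 0, 0, 0.1]
    - [0, 0, 0, 0, 0, 0, 0.1]

```text
time: 17.8
eef_pos: [0.3819, -0.287, 0.0191]
tcp_rot: [3.141, 0.0, 1.486]
wrist_force: [-0.3, 1.0, 2.6]
grip_width: 0.0206
finger_force: 20.0
```

Call:
send_rows:
  deltas:
    - [0, 0, 0, 0, 0, 0, 0.1]
    - [0, 0, 0, 0, 0, 0, 0.1]
    - [0, 0, 0, 0, 0, 0, 0.1]

```text
time: 18.18
eef_pos: [0.3819, -0.287, 0.0191]
tcp_rot: [3.141, 0.0, 1.486]
wrist_force: [-1.4, -0.2, 4.5]
grip_width: 0.0209
finger_force: 20.0
```

```bash
python3 go.py 412.1 265.6 100 94.5
```

```text
t 18.18 [ 381.9 -287.    19.1] [180.    0.   85.1] w 20.9 F [-1.4 -0.2  4.5] 20.000286139547825
[553.1, -16.8, -81.0, 0.0, 0.0, -9.4]
```

Call:
send_rows:
  deltas:
    - [0, 0, -40, 0, 0, 0, 0.1]
    - [0, 0, -95, 0, 0, 0, 0.1]
    - [60, 3, -95, 0, 0, 0, 0.1]
    - [120, 6, -95, 0, 0, -2, 0.1]
    - [180, 8, -95, 0, 0, -4, 0.1]

```text
time: 18.8
eef_pos: [0.4049, -0.1065, 0.1136]
tcp_rot: [-3.142, -0.0, 1.556]
wrist_force: [1.7, 0.9, -1.9]
grip_width: 0.0208
finger_force: 20.0
```

```bash
python3 go.py 412.1 265.6 100 94.5
```

```text
t 18.80 [ 404.9 -106.5  113.6] [-180.    -0.    89.1] w 20.8 F [ 1.7  0.9 -1.9] 19.997863993048668
[372.2, 1.6, 13.8, -0.0, -0.0, -5.4]
```

Call:
send_rows:
  deltas:
    - [60, 0, 0, 0, 0, -1, 0.1]
    - [120, 0, 0, 0, 0, -2, 0.1]
    - [180, 0, 0, 0, 0, -3, 0.1]
    - [240, 1, 0, 0, 0, -4, 0.1]
    - [300, 1, 5, 0, 0, -5.4, 0.1]

```text
time: 19.42
eef_pos: [0.4105, 0.1938, 0.1088]
tcp_rot: [3.141, -0.0, 1.651]
wrist_force: [0.5, -0.4, -2.0]
grip_width: 0.0205
finger_force: 20.0
```

Call:
send_rows:
  deltas:
    - [40, 0, 0, 0, 0, 0, 0.1]
    - [66, 5, 8, 0, 0, 0, 0.1]
    - [66, 5, 8, 0, 0, 0, 0.1]
    - [66, 5, 8, 0, 0, 0, 0.1]

```text
time: 19.92
eef_pos: [0.41, 0.2574, 0.1005]
tcp_rot: [-3.14, 0.001, 1.65]
wrist_force: [-0.1, 0.4, -1.8]
grip_width: 0.0205
finger_force: 20.0
```

```bash
python3 go.py 412.1 265.6 19.5 94.5
```

```text
t 19.93 [410.  257.4 100.5] [-179.9    0.    94.5] w 20.5 F [-0.1  0.4 -1.8] 19.999103033915162
[8.1, 2.9, 81.0, -0.1, 0.0, 0.0]
```

Call:
send_rows:
  deltas:
    - [8, 3, 35, 0, 0, 0, 0.1]
    - [8, 3, 68, 0, 0, 0, 0.1]
    - [8, 3, 78, 0, 0, 0, 0.1]
    - [8, 3, 78, 0, 0, 0, 0.1]
    - [8, 3, 78, 0, 0, 0, 0.1]

```text
time: 20.55
eef_pos: [0.4137, 0.2662, 0.0241]
tcp_rot: [3.139, -0.001, 1.649]
wrist_force: [-0.3, 0.1, -1.9]
grip_width: 0.0202
finger_force: 20.0
```

```bash
python3 go.py 412.1 265.6 19.5 94.5
```

```text
t 20.55 [413.7 266.2  24.1] [179.9  -0.   94.5] w 20.2 F [-0.3  0.1 -1.9] 19.998962762765586
[-0.5, -1.6, 4.6, 0.1, -0.0, 0.0]
```

Call:
send_rows:
  deltas:
    - [0, -1, 3, 0, 0, 0, 0.1]
    - [0, -1, 4.5, 0, 0, 0, 0.1]
    - [0, -1, 4.5, 0, 0, 0, 0.1]

```text
time: 20.92
eef_pos: [0.4119, 0.2662, 0.0191]
tcp_rot: [3.141, -0.0, 1.65]
wrist_force: [-1.0, -1.9, 5.1]
grip_width: 0.0208
finger_force: 20.0
```

Call:
send_rows:
  deltas:
    - [0, 0, 0, 0, 0, 0, 0.4]
    - [0, 0, 0, 0, 0, 0, 0.7]
    - [0, 0, 0, 0, 0, 0, 0.7]
    - [0, 0, 0, 0, 0, 0, 0.7]

```text
time: 21.42
eef_pos: [0.4118, 0.2661, 0.0183]
tcp_rot: [-3.142, -0.0, 1.65]
wrist_force: [-0.3, -0.2, -0.6]
grip_width: 0.0563
finger_force: 0.0
```

Call:
send_rows:
  deltas:
    - [0, 0, -40, 0, 0, 0, 0.7]
    - [0, 0, -80, 0, 0, 0, 0.9]
    - [0, 0, -100, 0, 0, 0, 1]
    - [0, 0, -100, 0, 0, 0, 1]

```text
time: 21.92
eef_pos: [0.4126, 0.2665, 0.1197]
tcp_rot: [3.138, -0.001, 1.65]
wrist_force: [1.0, -0.4, 0.5]
grip_width: 0.0892
finger_force: 0.0
```

```bash
python3 go.py 642 -137 110 88
```

```text
t 21.93 [412.6 266.5 119.7] [ 1.798e+02 -1.000e-01  9.450e+01] w 89.2 F [ 1.  -0.4  0.5] 0.0
[-420.3, 196.7, 9.8, 0.2, -0.1, 6.5]
```

Call:
send_rows:
  deltas:
    - [-54, 25, 0, 0, 0, 1, 1]
    - [-108, 50, 0, 0, 0, 2, 1]
    - [-162, 75, 0, 0, 0, 3, 1]
    - [-216, 101, 0, 0, 0, 4, 1]
    - [-270, 126, 0, 0, 0, 5, 1]

```text
time: 22.55
eef_pos: [0.5588, 0.0051, 0.1167]
tcp_rot: [-3.139, -0.0, 1.562]
wrist_force: [0.0, 0.2, 0.3]
grip_width: 0.0915
finger_force: 0.0
```

Call:
send_rows:
  deltas:
    - [-54, 25, 0, 0, 0, 1, 1]
    - [-108, 50, 0, 0, 0, 1, 1]
    - [-145, 70, 0, 0, 0, 1, 1]
    - [-145, 70, 0, 0, 0, 1, 1]

```text
time: 23.05
eef_pos: [0.6275, -0.1416, 0.1159]
tcp_rot: [-3.14, -0.0, 1.541]
wrist_force: [0.6, 0.5, -1.0]
grip_width: 0.0918
finger_force: 0.0
```

```bash
python3 - <<'E'
from h import *
i=cv2.imread("pics/top1.png")
r=rect("top",i,.056,**B); g=cv2.GaussianBlur(cv2.cvtColor(r,cv2.COLOR_BGR2GRAY),(5,5),0)
c=cv2.HoughCircles(g,cv2.HOUGH_GRADIENT_ALT,1.5,60,param1=100,param2=.6,minRadius=64,maxRadius=74)
for v in c[0]: print(w(v[:2]).round(4),v[2])
E
python3 go.py 642 -139 16 88
```

```text
[0.6205 0.1158] 67.65096
[ 0.6438 -0.1407] 69.715675
[0.4135 0.2102] 67.82662
t 23.05 [ 627.5 -141.6  115.9] [-179.9   -0.    88.3] w 91.8 F [ 0.6  0.5 -1. ] 0.0
[3.0, 14.6, 99.9, -0.1, -0.0, 0.3]
```

Call:
send_rows:
  deltas:
    - [1, 16, 5, 0, 0, 0, 1]
    - [1, 16, 45, 0, 0, 0, 1]
    - [1, 16, 80, 0, 0, 0, 1]
    - [1, 16, 100, 0, 0, 0, 1]
    - [1, 16, 100, 0, 0, 0, 1]

```text
time: 23.68
eef_pos: [0.6413, -0.1363, 0.0154]
tcp_rot: [-3.136, -0.002, 1.546]
wrist_force: [0.1, 0.9, -0.1]
grip_width: 0.0922
finger_force: 0.0
```

Call:
send_rows:
  deltas:
    - [0, 0, 0, 0, 0, 0, 0.5]
    - [0, 0, 0, 0, 0, 0, 0.5]
    - [0, 0, 0, 0, 0, 0, 0.5]
    - [0, 0, 0, 0, 0, 0, 0.5]
    - [0, 0, 0, 0, 0, 0, 0.5]
  grip_force: 15

```text
time: 24.3
eef_pos: [0.6439, -0.1382, 0.0194]
tcp_rot: [3.14, 0.0, 1.545]
wrist_force: [-1.4, 1.2, 5.9]
grip_width: 0.0681
finger_force: 15.0
```

```bash
python3 go.py 385.3 -293.7 100 88
```

```text
t 24.30 [ 643.9 -138.2   19.4] [179.9   0.   88.5] w 68.1 F [-1.4  1.2  5.9] 15.000364356337741
[-162.1, -254.4, -80.9, 0.1, 0.0, 0.5]
```

Call:
send_rows:
  deltas:
    - [0, 0, -40, 0, 0, 0, 0.5]
    - [0, 0, -80, 0, 0, 0, 0.5]
    - [-30, -50, -80, 0, 0, 0, 0.5]
    - [-60, -98, -80, 0, 0, 0, 0.5]
    - [-90, -147, -80, 0, 0, 0, 0.5]

```text
time: 24.92
eef_pos: [0.4927, -0.2249, 0.0983]
tcp_rot: [3.141, 0.0, 1.546]
wrist_force: [-0.1, -1.8, -1.7]
grip_width: 0.0681
finger_force: 15.0
```

Call:
send_rows:
  deltas:
    - [-30, -50, 0, 0, 0, 0, 0.5]
    - [-60, -100, 0, 0, 0, 0, 0.5]
    - [-69, -106, 0, 0, 0, 0, 0.5]
    - [-69, -106, 0, 0, 0, 0, 0.5]

```text
time: 25.42
eef_pos: [0.3867, -0.2913, 0.0985]
tcp_rot: [3.141, 0.0, 1.543]
wrist_force: [-0.2, -0.6, -1.7]
grip_width: 0.0684
finger_force: 15.0
```

```bash
python3 go.py 385.3 -291.2 20 88.5
```

```text
t 25.43 [ 386.7 -291.3   98.5] [179.9   0.   88.4] w 68.4 F [-0.2 -0.6 -1.7] 14.999797477626089
[0.1, -1.5, 78.5, 0.1, 0.0, -0.1]
```

Call:
send_rows:
  deltas:
    - [0, -1, 35, 0, 0, 0, 0.5]
    - [0, -1, 65, 0, 0, 0, 0.5]
    - [0, -1, 77, 0, 0, 0, 0.5]
    - [0, -1, 78.5, 0, 0, 0, 0.5]
    - [0, -1, 78.5, 0, 0, 0, 0.5]

```text
time: 26.05
eef_pos: [0.3864, -0.2908, 0.0205]
tcp_rot: [3.141, 0.001, 1.546]
wrist_force: [-0.1, -0.8, -1.8]
grip_width: 0.0686
finger_force: 15.0
```

Call:
send_rows:
  deltas:
    - [0, 0, 0, 0, 0, 0, 0.5]
    - [0, 0, 0, 0, 0, 0, 1]
    - [0, 0, 0, 0, 0, 0, 1]
    - [0, 0, 0, 0, 0, 0, 1]
    - [0, 0, 0, 0, 0, 0, 1]

```text
time: 26.68
eef_pos: [0.3856, -0.2906, 0.0199]
tcp_rot: [3.141, -0.0, 1.545]
wrist_force: [-0.5, -0.3, -0.4]
grip_width: 0.0914
finger_force: 0.0
```

Call:
send_rows:
  deltas:
    - [0, 0, -40, 0, 0, 0, 1]
    - [0, 0, -80, 0, 0, 0, 1]
    - [50, 0, -110, 0, 0, 0, 1]
    - [100, 30, -110, 0, 0, 0, 1]
    - [150, 60, -110, 0, 0, 0, 1]

```text
time: 27.3
eef_pos: [0.4502, -0.141, 0.1307]
tcp_rot: [3.14, 0.001, 1.544]
wrist_force: [0.8, -1.2, -0.1]
grip_width: 0.0917
finger_force: 0.0
```

```bash
cat > chk.py <<'E'
from h import *
import sys
k=sys.argv[1]; I={}
for n in("top","side"): I[n]=optics.read_camera(n)[:,:,::-1].copy(); cv2.imwrite(f"pics/{n}{k}.png",I[n])
for t,z,d in(("roll",.056,69),("jar",.072,46)):
    g=cv2.GaussianBlur(cv2.cvtColor(rect("top",I["top"],z,**B),cv2.COLOR_BGR2GRAY),(5,5),0)
    c=cv2.HoughCircles(g,cv2.HOUGH_GRADIENT_ALT,1.5,60,param1=100,param2=.6,minRadius=d-5,maxRadius=d+5)
    for v in ([] if c is None else c[0]): print(t,w(v[:2]).round(4),v[2])
r=rect("top",I["top"],.042,**B); show("stapler",blobs(cv2.morphologyEx(blue(r).astype(np.uint8),cv2.MORPH_CLOSE,np.ones((9,9))),1000,5000))
cv2.imwrite(f"pics/top{k}_r.png",rect("top",I["top"],.006,x1=.72,y1=.37,y0=-.40,s=1))
E
python3 chk.py 3; python3 go.py 459 -3 120 80.1
```

```text
roll [0.6198 0.1172] 68.82503
roll [ 0.388  -0.2922] 69.64648
jar [0.637  0.1225] 43.664265
stapler xy [0.2928 0.1603] size [  5. 283.] long axis deg 90.0
stapler xy [0.4128 0.264 ] size [ 20. 119.] long axis deg 94.7
stapler xy [ 0.4613 -0.0035] size [38. 66.] long axis deg 80.6
t 27.40 [ 451.3 -137.9  130.2] [ 1.799e+02 -1.000e-01  8.880e+01] w 91.7 F [-0.4  0.4  0.2] 0.0
[135.0, 5.0, 10.3, 0.1, -0.1, 8.7]
```

View pics/top3_r.png

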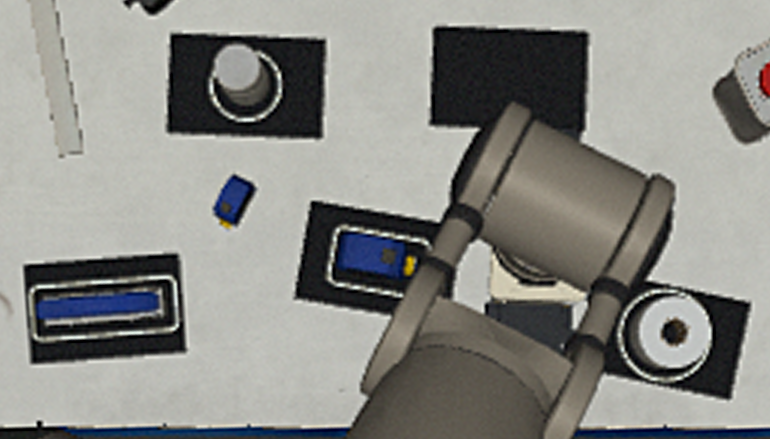

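The picture shows all four in their outlines: stapler (100,305), tape measure (372,255), jar (245,75) and roll (670,333). The can is upright at (755,80), the small tape measure hasn't moved, and the gripper is clear. Measured offsets are about 3 mm or less, so I'm handing in.

```bash
python3 -c "
from cell import arm
print(arm.hand_in())"
```

```text
the job is handed in; nothing more can be done
None
```

I put all four things back on their matching mats and handed the job in at about 27 s; by camera the jar, roll and stapler are within about 3 mm of centre and the tape measure lies fully inside its outline (its centre is less certain because of its hook), with the can still upright.

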